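# Roll a shaft blank into a V-block and bring it up to the stop

## Task

Never picking it up, roll the round metal shaft along the bench with your fingertips, up the ramp and over the lip until it lies seated in the V-block's groove. Push on its free end so that it slides along the groove until it touches the end stop, and take your hand away. Leave the jar, the timer and the forceps where they are.

Things in the scene. Friction and masses are not known exactly. Their poses are not given: they have to be found in the camera images.
- shaft: Smooth aluminium round bar, 36 mm diameter, 150 mm long, 0.28 to 0.56 kg, slippery (friction about 0.3 on anything). Lies on the bench right of the V-block, off the ramp's foot; rolls with slight drag. Origin on its axis at mid-length (18 mm up on the bench). Own y runs along the bar, at the start within 0.25 rad of the groove; x and z turn as it rolls (z starts up).
- v_block: Grey block with ramp, 90-degree V groove and steel end stop, fixed to the bench. Origin at bench height under the groove's bottom line, midway along the grey block (140 mm long, y -70 to +70). Own x: level, the rolling direction, to the robot's left (within 0.25 rad of world +y); own y: along the groove, towards the robot; z up. The points below have the same axes.
- ramp_foot (a point): Foot of the ramp, at bench height, middle of its 140 mm width (block x = -93 mm). From here the ramp rises evenly to 18 mm high at block x = -19 mm. The shaft's centre starts 150 to 210 mm from the groove on this side (block x = -210 to -150 mm) and at block y = 25 to 45 mm; rolled straight in, it clears the stop by 20 to 40 mm.
- lip (a point): Middle of the lip between ramp and groove (block x = -17 mm), flat from x = -19 to -15, 18 mm high. Beyond it the groove falls at 45 degrees to its bottom line (x = 0, 3 mm high) and rises at 45 degrees to x = 27, 30 mm high; the back wall's top reaches to x = 35, a 6 mm high foot flange with screws to x = 59.
- seat (a point): Where the shaft's centre must end: on the axis of a seated shaft that touches the stop (block x = 0, y = +5 mm, 28.5 mm high). The shaft's free end is then at block y = +80 mm, standing 10 mm out of the open end of the groove nearest the robot.
- stop_face (a point): Face of the end stop that the shaft's end must touch, on the seated shaft's axis (block x = 0, y = -70 mm, 28.5 mm high). The stop is a steel plate across the groove's end far from the robot: block x = -22 to 35, y = -80 to -70, 52 mm high.
- jar: Bystander: a white screw-top specimen jar, 41 mm diameter, 58 mm tall, standing on the bench. Origin: centre of its underside. Not to be disturbed.
- timer: Bystander: a small white lab timer with a leaning face, 42 x 66 x 57 mm, standing on the bench. Origin: centre of its underside. Not to be disturbed.
- forceps: Bystander: steel forceps 130 mm long, 14 mm wide, 8 mm high, lying on the bench. Origin: centre of its underside, long side along its own y. Not to be disturbed.
Things that resemble listed ones, but are neither listed nor needed, are in the scene too. What is meant by the shaft is not black, and is the larger of those in its own colour.

How it is judged:
By the outcome, as a careful person would: the job done as asked, in the order asked, and still so for the second after the job is handed in, with the robot touching nothing.
It also fails if it takes over 45 s, if anything falls off the work surface, if the arm or the gripper's body presses on something with over 40 N, if the wrist force passes 120 N, or if a joint passes its speed limit or range.

## Robot

A 6-joint arm with a two-finger parallel gripper is mounted at the origin on a cart in front of the work surface, level with it; the furniture and walls round the work are solid. World frame = base frame: x ahead of the robot, y to its left, z up, the work surface at z = 0. Lengths are in m, angles in rad, forces in N, time in s.
With the tool pointing down it reaches from about 0.25 to 0.85 m from the base axis. Payload 12.5 kg.
Tool frame: the origin (TCP) lies at the centre of the arm's flange, where the gripper is bolted on; the fingertips stand 186 mm ahead of it and the grasp point (between the pads) lies 167 mm ahead of it; z points along the fingers, y is the direction in which the jaws open and shut (so a half turn about z gives the same grasp; the last joint's range is limited). The gripper opens to 93 mm and grips with 3 to 60 N. Pads are 15 mm wide; open, the fingers measure 128 mm over their backs; the gripper's body (75 mm by 188 mm) begins 65 mm behind the grasp point.
Start: joints at [-1.32, 0.351, 1.652, -0, 1.139, -0.085], TCP at [0.181, -0.519, 0.405] pointing down, gripper open.
Joint ranges: [-2.75, 2.75], [-0.79, 2.1], [0.01, 2.65], [-1.57, 4.71], [0.07, 3.14], [-2.87, 2.87]. Speed limits (rad/s): [2.22, 2.22, 2.79, 3.14, 3.14, 3.14].

## Interface

Orientations are given as [roll, pitch, yaw] about the fixed x, y, z axes, in that order (R = Rz(yaw) Ry(pitch) Rx(roll)).
In Python, from station import sense, capture, close_job gives the robot as it stands. The module is installed in compiled form; this text tells all that it offers.
- The arm moves only by the shell command python3 -m inch 'ROWS' [OPENING]. ROWS is JSON, a list of rows, each a list of 2 entries, a list of its own where there are three numbers: the shift along the tool's x, y, z in cm, then the turn, a rotation vector about the tool's x, y, z in degrees. In form: [[[dx, dy, dz], [rx, ry, rz]], ...]. A call has 1 to 10 rows; each row shifts and turns the commanded pose from where the row before left it, along the tool's axes as they then stand; what a row does not reach is not made up. A row lasts 1/8 s, in which the tool goes at most 62.5 mm and 10.7 degrees, less where a joint would pass 70% of its speed; a pose out of reach is approached as far as the arm can. A call is refused whole if a number of a shift passes 6.25 or a number of a turn 10.7, either way. A call with a gripper value outside its range is refused whole. OPENING is the finger opening in cm, from 0 to 9.3, set as the call begins (- or left out, the last holds). The fingers move at their own pace and stop on an object; the grip force is fixed at half the most. Time passes only in rows, so rows that do not move let the fingers close. It gives the time, the measured TCP pose, the force and the opening at its end, in the units of the state.
- sense(): the state, without advancing time (a new reading comes with each control period).
- capture(name): name is "scene" or "side" or "wrist"; returns a dict with "color" (420x560x3 uint8, blue, green, red), "camera_matrix" (3x3 intrinsics, pixels), "R" (3x3) and "t" (3): a world point X has camera coordinates R X + t. Camera axes: x right, y down, z forward; pixel columns grow to the right and rows downward; lengths in m; the calibration is good to about 2 mm. A picture is of the moment at which its call begins. There is no depth.
- close_job(): hands the job in, once; it reports no verdict.
The state is a dict: "time": time; "joint_pos": joint angles; "qvel": joint speeds; "tau": joint torques, N m; "ee_pos": TCP position; "eef_rot": TCP orientation; "contact_force": force on the tool from outside, world axes, zero at the start; "ft_torque": the same for the moment, N m; "gripper_width": opening from 0.0 (shut) to 1.0 (fully open).
Only numpy, scipy, OpenCV 4.12 (cv2) and the standard library are available. Lean on these libraries where they do the work, as an engineer would, in place of code of your own. Each camera call takes 0.05 s, during which the arm holds its last target.

## Working session

There is one attempt and no reset: what is moved stays moved. The work goes in short steps, Python scripts to look and compute and a shell command to move; the robot and the scene stay as the last step left them, time stands still between calls to the robot, and variables do not carry over. Pictures are saved under pics/ and viewed, and the job is handed in when it is done.

```bash
mkdir -p pics; python3 - <<'E'
from station import *
import cv2
print(sense())
for n in ["scene","side","wrist"]:
    c=capture(n); cv2.imwrite(f"pics/{n}0.png",c["color"]); print(n,c["camera_matrix"].round(1).tolist(),c["R"].round(3).tolist(),c["t"].round(3).tolist())
E
```

```text
{'time': 0.0, 'joint_pos': array([-1.31960322e+00,  3.51224617e-01,  1.65243951e+00,  1.08281890e-06,
        1.13908850e+00, -8.46269967e-02]), 'qvel': array([ 1.26690566e-03, -9.39939761e-05,  7.00216202e-04, -4.91894191e-05,
       -1.13198742e-03, -2.24671709e-03]), 'tau': array([ 2.17212153e-03, -4.97324610e+01, -2.85247761e+01,  6.99774222e-02,
        2.56815786e-02, -1.05692736e-04]), 'ee_pos': array([ 0.18122567, -0.51914306,  0.4042018 ]), 'eef_rot': array([-3.14043691e+00, -9.90276312e-05,  3.35819590e-01]), 'contact_force': array([ 0.16864155, -0.30991491,  0.65198423]), 'ft_torque': array([-0.01261307,  0.01064981, -0.01207356]), 'gripper_width': 0.9959744514937087}
scene [[407.4, 0.0, 279.8], [0.0, 407.4, 208.4], [0.0, 0.0, 1.0]] [[-0.889, -0.457, 0.02], [-0.321, 0.591, -0.74], [0.326, -0.665, -0.672]] [0.507, 0.247, 0.763]
side [[477.0, 0.0, 272.9], [0.0, 477.0, 209.4], [0.0, 0.0, 1.0]] [[-0.999, -0.036, 0.008], [-0.03, 0.656, -0.754], [0.022, -0.754, -0.656]] [0.558, 0.084, 1.385]
wrist [[348.5, 0.0, 278.4], [0.0, 348.5, 210.1], [0.0, 0.0, 1.0]] [[0.33, -0.944, -0.001], [-0.9, -0.315, 0.301], [-0.285, -0.099, -0.954]] [-0.55, -0.036, 0.392]
```

View pics/scene0.png

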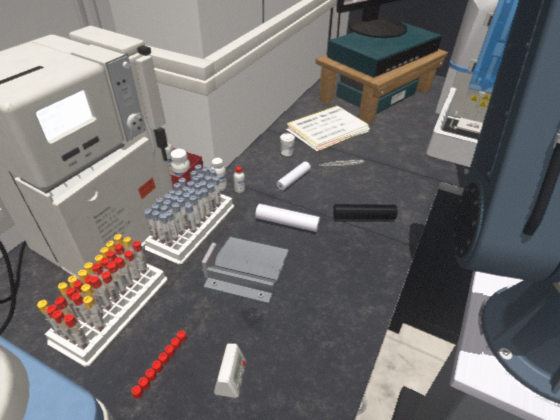

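View pics/side0.png

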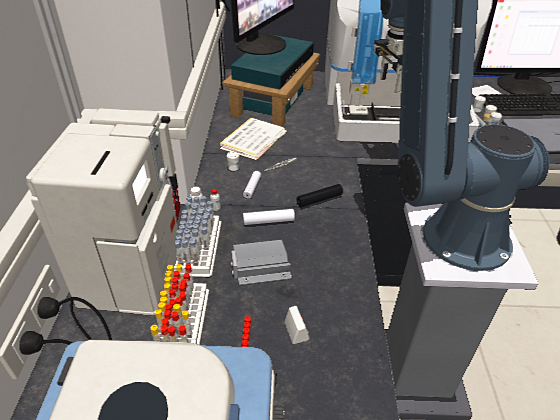

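View pics/wrist0.png

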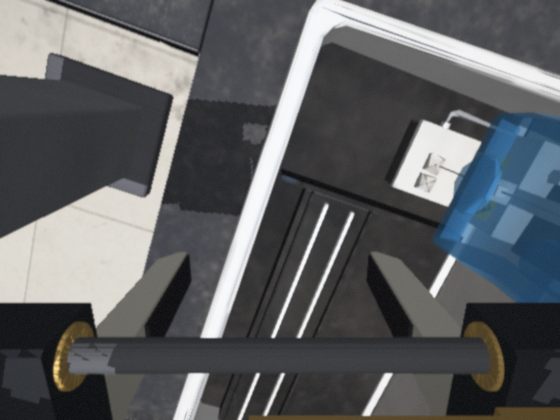

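The candidates are the white/aluminium large bar at scene (287,217), a smaller one in the same colour at (294,175), and a black bar at (364,212). By the description, the large light bar at (287,217) is the shaft. I'll check that in a close crop and take pixel landmarks.

```bash
cat > h.py <<'E'
import numpy as np, cv2
from station import *
def ray(c,u,v):
    d=np.linalg.inv(c["camera_matrix"])@np.array([u,v,1.]); R=c["R"]
    return -R.T@c["t"], R.T@d
def onz(c,u,v,z):
    o,d=ray(c,u,v); return o+d*(z-o[2])/d[2]
def proj(c,X):
    p=c["camera_matrix"]@(c["R"]@np.asarray(X,float)+c["t"]); return p[:2]/p[2]
def tri(c1,p1,c2,p2):
    o1,d1=ray(c1,*p1);o2,d2=ray(c2,*p2)
    A=np.c_[d1,-d2]; s=np.linalg.lstsq(A,o2-o1,rcond=None)[0]
    a,b=o1+d1*s[0],o2+d2*s[1]; return (a+b)/2,np.linalg.norm(a-b)
def crop(c,x0,y0,x1,y1,k,name):
    im=cv2.resize(c["color"][y0:y1,x0:x1],None,fx=k,fy=k,interpolation=cv2.INTER_CUBIC); cv2.imwrite(name,im)
E
python3 - <<'E'
from h import *
c=capture("scene"); crop(c,190,150,350,310,3.75,"pics/sc1.png")
c=capture("side"); crop(c,220,195,350,295,6,"pics/sd1.png")
E
```

```text
(no output)
```

View pics/sc1.png

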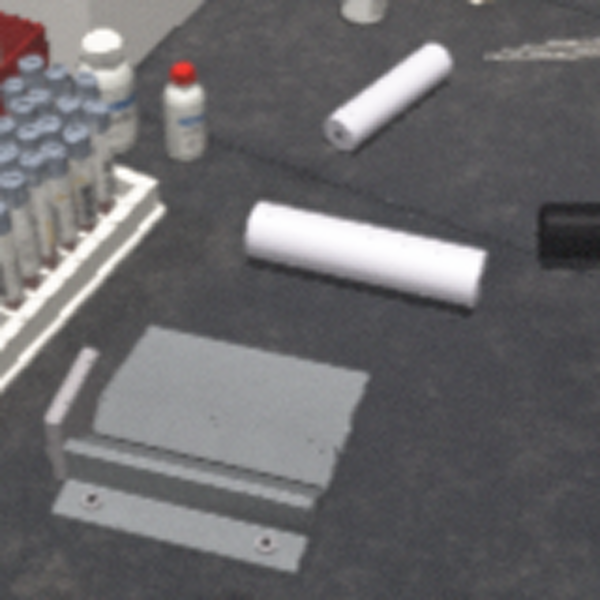

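View pics/sd1.png

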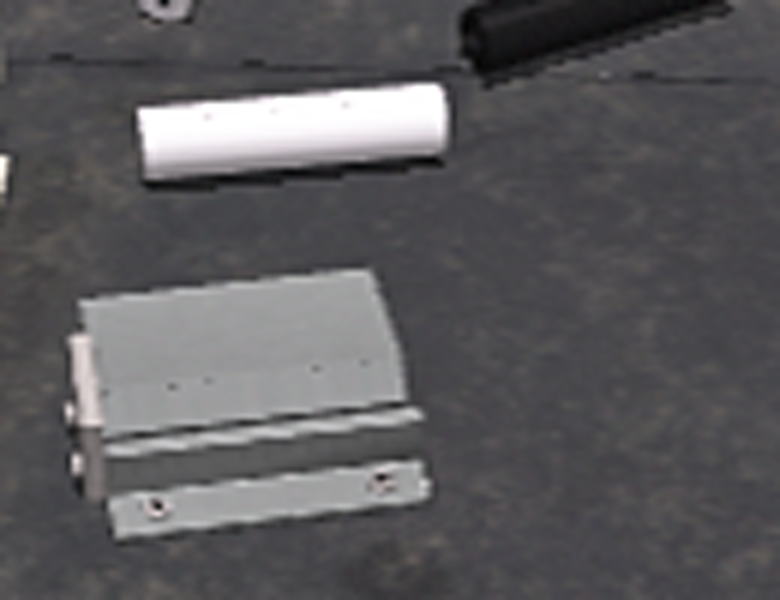

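The crop confirms it: the large light bar at scene crop (365,255) is longer and thicker than the one at (390,95). The V-block's stop is at its far (left) end. The ramp foot corners are at scene crop (150,327) and (370,374). Next I'll measure the poses.

```bash
cat > m.py <<'E'
from h import *
from scipy.optimize import least_squares
def shaft_ends(c,box,th=170):
    x0,y0,x1,y1=box; g=c["color"][y0:y1,x0:x1].min(2); g=cv2.resize(g,None,fx=4,fy=4,interpolation=cv2.INTER_CUBIC)
    m=(g>th).astype(np.uint8); cs,_=cv2.findContours(m,0,2); k=max(cs,key=cv2.contourArea)
    b=cv2.boxPoints(cv2.minAreaRect(k)); b=(b+.5)/4-.5+[x0,y0]
    e=[np.linalg.norm(b[i]-b[(i+1)%4]) for i in range(4)]; i=int(np.argmin(e[:2]))
    ends=np.array([(b[i]+b[i+1])/2,(b[i+2]+b[(i+3)%4])/2]); return ends[np.argsort(ends[:,0])],e[:2]
E
python3 - <<'E'
from m import *
a=capture("scene");b=capture("side")
S=lambda u,v:(190+u/3.75-.37,150+v/3.75-.37); D=lambda u,v:(220+u/6-.42,195+v/6-.42)
M=np.array([[-93,-70,0],[-93,70,0],[59,-70,0],[59,70,0]])/1e3
obs=[(a,S(150,327),0),(a,S(370,374),1),(a,S(53,512),2),(a,S(297,572),3),(b,D(80,299),0),(b,D(372,268),1),(b,D(118,540),2),(b,D(430,498),3)]
def W(p,X):
    c,s=np.cos(p[2]),np.sin(p[2]); return np.array([p[0]+c*X[0]-s*X[1],p[1]+s*X[0]+c*X[1],X[2]])
f=lambda p:np.concatenate([proj(c,W(p,M[i]))-q for c,q,i in obs])
# init: x-dir ~ +y, y-dir ~ -x : yaw ~ pi/2
r=least_squares(f,[.5,0,1.57]); print("block",r.x,r.fun.round(1)); p=r.x
for c,q,i in obs: print(W(p,M[i]).round(3),onz(c,*q,0).round(3))
ea,wa=shaft_ends(a,(245,195,330,240)); eb,wb=shaft_ends(b,(238,204,300,228)); print(ea,wa,eb,wb)
E=[tri(a,ea[i],b,eb[i]) for i in range(2)]; print(E)
d=E[1][0]-E[0][0]; print("len",np.linalg.norm(d),"yaw of y axis",np.arctan2(d[1],d[0]))
cen=(E[0][0]+E[1][0])/2
# plane 18mm approach
for c,e in((a,ea),(b,eb)): 
    P=[onz(c,*q,.018) for q in e]; print("plane",np.round(P,3),np.linalg.norm(P[1]-P[0]))
c_,s_=np.cos(p[2]),np.sin(p[2])
for X in [cen,E[0][0],E[1][0]]:
    v=X[:2]-p[:2]; print("in block",c_*v[0]+s_*v[1],-s_*v[0]+c_*v[1])
E
```

```text
block [0.58430155 0.13090411 1.77367792] [ 0.7 -1.1  0.4 -0.8  0.3  0.8  0.5  1.  -0.5 -0.2 -0.8 -0.5 -0.8  0.5
 -0.2  1. ]
[0.672 0.054 0.   ] [0.671 0.058 0.   ]
[0.534 0.026 0.   ] [0.534 0.028 0.   ]
[0.641 0.203 0.   ] [0.643 0.201 0.   ]
[0.504 0.175 0.   ] [0.506 0.173 0.   ]
[0.672 0.054 0.   ] [0.67  0.055 0.   ]
[0.534 0.026 0.   ] [0.532 0.028 0.   ]
[0.641 0.203 0.   ] [0.639 0.201 0.   ]
[0.504 0.175 0.   ] [0.503 0.171 0.   ]
[[255.80072212 208.44912291]
 [317.67123795 222.62778091]] [np.float64(12.666442945253571), np.float64(63.47436557142678)] [[242.90882564 217.18213558]
 [293.91390991 213.1125896 ]] [np.float64(51.16717458994021), np.float64(9.827808335787863)]
[(array([ 0.64691122, -0.02327305,  0.03494745]), np.float64(0.00043779425764595777)), (array([ 0.4981054 , -0.04781132,  0.03551346]), np.float64(0.00022269872647647903))]
len 0.15081651152437514 yaw of y axis -2.9781621037754737
plane [[ 0.656 -0.039  0.018]
 [ 0.504 -0.065  0.018]] 0.15452820395069622
plane [[ 0.649 -0.042  0.018]
 [ 0.497 -0.068  0.018]] 0.15370096393314148
in block -0.1606562343606599 0.04508907197570694
in block -0.16363037591229762 -0.03025997864020151
in block -0.15768209280902218 0.12043812259161539
```

```bash
python3 - <<'E'
from m import *
a=capture("scene");b=capture("side"); p=np.array([.5843,.1309,1.7737])
print(a["color"][200:240,287].min(1), b["color"][204:230,268].min(1))
for th in (90,115,140):
    ea,wa=shaft_ends(a,(245,195,330,240),th); eb,wb=shaft_ends(b,(238,204,300,228),th)
    E=[tri(a,ea[i],b,eb[i])[0] for i in range(2)]; d=E[1]-E[0]
    print(th,np.round(wa,1),np.round(wb,1),np.round(E,4),np.linalg.norm(d),np.arctan2(d[1],d[0]))
    c_,s_=np.cos(p[2]),np.sin(p[2])
    for X in E:
        v=X[:2]-p[:2]; print("  block",c_*v[0]+s_*v[1],-s_*v[0]+c_*v[1])
    for c,e in((a,ea),(b,eb)): print(np.round([onz(c,*q,.020) for q in e],4).tolist())
E
```

```text
[ 78  72  70  76  76  82  81  84  88 148 234 244 249 252 253 253 250 246
 238 228 213 196 169 144 125  78  50  53  77  78  79  78  80  78  80  78
  74  78  77  78] [ 75  72  45  72  70  61  76 255 253 255 254 255 250 245 227 209 172 139
 134  17  33  80  69  70  71  73]
90 [16.8 66. ] [52.2 12.7] [[ 0.6478 -0.0188  0.0354]
 [ 0.4961 -0.0516  0.0295]] 0.15523277068293226 -2.928787599628317
  block -0.15944850257731455 -0.03198391294684009
  block -0.16098436207252834 0.12312670668773298
[[0.6569, -0.0342, 0.02], [0.4994, -0.0615, 0.02]]
[[0.6495, -0.035, 0.02], [0.4957, -0.0617, 0.02]]
115 [15.5 64.8] [51.7 12.2] [[ 0.6471 -0.0196  0.0344]
 [ 0.4969 -0.0487  0.0322]] 0.15307574969390927 -2.950492080168151
  block -0.16007426598179028 -0.03121834000607715
  block -0.158267722759111 0.12183122860642581
[[0.6554, -0.0336, 0.02], [0.5009, -0.0608, 0.02]]
[[0.6488, -0.0349, 0.02], [0.4964, -0.0623, 0.02]]
140 [14.2 64.2] [51.5 11.8] [[ 0.6472 -0.0213  0.0335]
 [ 0.4973 -0.048   0.0332]] 0.15219288456858912 -2.9656300981376145
  block -0.16178917362362286 -0.03091993032224782
  block -0.15768943035412744 0.12121745914950431
[[0.6551, -0.0347, 0.02], [0.5021, -0.0619, 0.02]]
[[0.6487, -0.0355, 0.02], [0.4967, -0.0619, 0.02]]
```

```bash
python3 - <<'E'
from m import *
a=capture("scene")
for n,q in dict(blackL=(335,219),blackR=(396,219),smallNear=(280,188),smallFar=(309,165),forcL=(320,164),forcR=(364,163),jar=(287,154),timer=(228,392),bottle=(239,190),rackcorner=(232,208),rackcorner2=(181,256)).items(): print(n,onz(a,*q,0).round(3))
psi=.336
D=(np.array([.5865,-.1034])-[.1812,-.5191])/10*100
for k in range(10):
    print(k,round(np.cos(psi)*D[0]+np.sin(psi)*D[1],2),round(np.sin(psi)*D[0]-np.cos(psi)*D[1],2)); psi+=1.4377/10
E
```

```text
blackL [ 0.478 -0.115  0.   ]
blackR [ 0.346 -0.186  0.   ]
smallNear [ 0.65  -0.157  0.   ]
smallFar [ 0.625 -0.288  0.   ]
forcL [ 0.599 -0.307  0.   ]
forcR [ 0.49  -0.373  0.   ]
jar [ 0.704 -0.306  0.   ]
timer [0.482 0.361 0.   ]
bottle [ 0.741 -0.098  0.   ]
rackcorner [ 0.719 -0.029  0.   ]
rackcorner2 [0.734 0.158 0.   ]
0 5.2 -2.59
1 5.51 -1.82
2 5.72 -1.01
3 5.8 -0.18
4 5.77 0.65
5 5.62 1.47
6 5.35 2.26
7 4.97 3.01
8 4.48 3.69
9 3.91 4.29
```

```bash
python3 -m inch '[[[5.2,-2.6,1],[0,0,-8.2]],[[5.5,-1.8,1],[0,0,-8.2]],[[5.7,-1.0,1],[0,0,-8.2]],[[5.8,-0.2,1],[0,0,-8.2]],[[5.8,0.65,1],[0,0,-8.2]],[[5.6,1.5,1],[0,0,-8.2]],[[5.35,2.25,1],[0,0,-8.2]],[[5,3,1],[0,0,-8.2]],[[4.5,3.7,1],[0,0,-8.2]],[[3.9,4.3,1],[0,0,-8.6]]]' 9.3
python3 - <<'E'
from m import *
s=sense(); print(s["time"],s["ee_pos"],s["eef_rot"],s["joint_pos"])
for n in("wrist","scene"):
    c=capture(n); cv2.imwrite(f"pics/{n}1.png",c["color"])
E
```

```text
time: 1.75
ee_pos: [0.5892, -0.1029, 0.3045]
eef_rot: [3.141, 0.0, 1.779]
contact_force: [-1.0, -1.3, 0.1]
gripper_width: 0.997
1.75 [ 0.58920672 -0.10287168  0.30448915] [3.14132179e+00 2.29318076e-04 1.77893399e+00] [-2.50660276e-01  5.51731015e-01  1.61010166e+00 -1.03165737e-04
  9.79415574e-01 -4.58740474e-01]
```

View pics/wrist1.png

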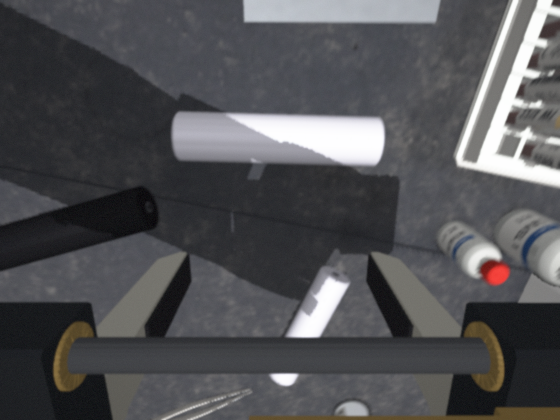

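View pics/scene1.png

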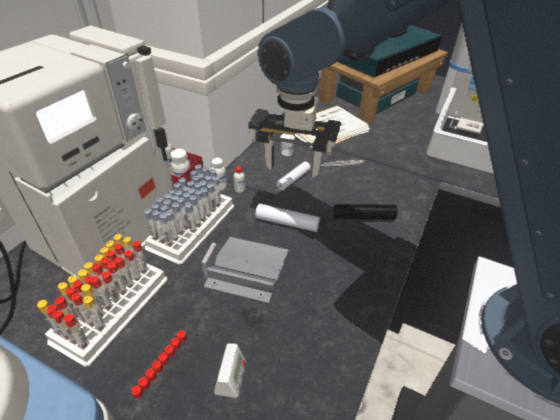

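The wrist view shows the shaft at (278,139), almost parallel to the ramp foot edge at row 22. The small bar's end is at (335,270) and the black bar's end at (150,205). I'll measure from this view.

```bash
cat > toolrel.py <<'E'
from m import *
def rel(X):
    s=sense(); psi=s["eef_rot"][2]; v=np.asarray(X)[:2]-s["ee_pos"][:2]
    return np.array([np.cos(psi)*v[0]+np.sin(psi)*v[1], np.sin(psi)*v[0]-np.cos(psi)*v[1]])*100
E
python3 - <<'E'
from toolrel import *
c=capture("wrist")
for n,q,z in [("shaftL",(172,138),.018),("shaftR",(385,140),.018),("Ltop",(180,112),.018),("Lbot",(180,161),.018),("Rtop",(378,117),.018),("Rbot",(378,165),.018),("footL",(244,22),0),("footR",(438,22),0),("small",(335,268),.01),("black",(155,210),.015)]:
    X=onz(c,*q,z); print(n,X.round(4),rel(X).round(2))
E
```

```text
shaftL [ 0.4997 -0.0625  0.018 ] [ 5.75 -7.91]
shaftR [ 0.6564 -0.0304  0.018 ] [5.68 8.08]
Ltop [ 0.5032 -0.0425  0.018 ] [ 7.64 -7.16]
Lbot [ 0.5078 -0.0785  0.018 ] [ 4.02 -7.45]
Rtop [ 0.6463 -0.0155  0.018 ] [7.35 7.4 ]
Rbot [ 0.6568 -0.0496  0.018 ] [3.79 7.73]
footL [0.5361 0.0286 0.    ] [13.93 -2.47]
footR [0.6744 0.0583 0.    ] [13.99 11.67]
small [ 0.6493 -0.1448  0.01  ] [-5.37  5.04]
black [ 0.4923 -0.123   0.015 ] [-0.01 -9.87]
```

```bash
python3 -m inch '[[[0,0.1,3],[0,0,0.2]],[[0,0,3],[0,0,0]],[[0,0,3],[0,0,0]],[[0.5,0,1.2],[0,0,0]],[[1,0,0.55],[0,0,0]],[[0.9,0,0],[0,0,0]],[[0,0,0],[0,0,0]]]'
python3 - <<'E'
from toolrel import *
c=capture("wrist"); cv2.imwrite("pics/w2.png",c["color"]); c=capture("side"); crop(c,200,150,340,290,4.2,"pics/sd2.png")
E
```

```text
time: 2.78
ee_pos: [0.5843, -0.08, 0.1982]
eef_rot: [3.141, 0.0, 1.771]
contact_force: [0.0, -0.1, 0.0]
gripper_width: 0.997
```

View pics/w2.png

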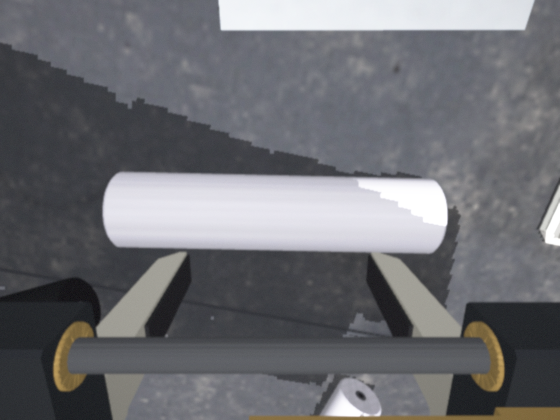

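View pics/sd2.png

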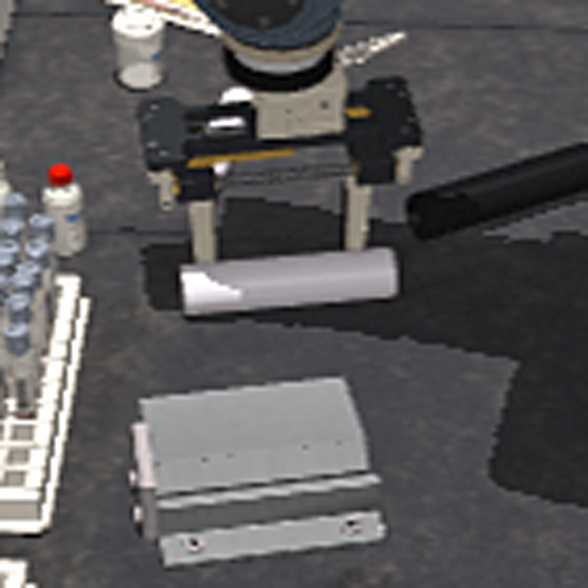

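The fingertips stand just behind the shaft in the wrist view, which spans columns 104 to 445 and is centred. I'll start rolling it.

```bash
python3 -m inch '[[[0.4,0,0],[0,0,0]],[[0.5,0,0],[0,0,0]],[[0.6,0,0],[0,0,0]],[[0.7,0,0],[0,0,0]],[[0.7,0,0],[0,0,0]],[[0.7,0,0],[0,0,0]],[[0.7,0,0],[0,0,0]],[[0.7,0,0],[0,0,0]],[[0.7,0,0],[0,0,0]],[[0.7,0,0],[0,0,0]]]'
python3 - <<'E'
from toolrel import *
c=capture("wrist"); cv2.imwrite("pics/w3.png",c["color"])
E
```

```text
time: 4.12
ee_pos: [0.5714, -0.0176, 0.1972]
eef_rot: [3.142, 0.0, 1.77]
contact_force: [0.1, -0.6, 0.7]
gripper_width: 0.999
```

View pics/w3.png

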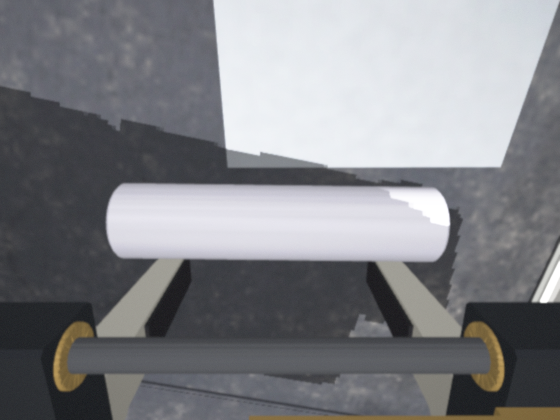

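```bash
python3 -m inch '[[[0.6,0,0],[0,0,0]],[[0.7,0,0],[0,0,0]],[[0.7,0,0],[0,0,0]],[[0.7,0,0],[0,0,0]],[[0.7,0,0],[0,0,0]],[[0.6,0,-0.15],[0,0,0]],[[0.6,0,-0.15],[0,0,0]],[[0.6,0,-0.15],[0,0,0]],[[0.6,0,-0.15],[0,0,0]],[[0.6,0,-0.15],[0,0,0]]]'
python3 - <<'E'
from toolrel import *
s=sense(); v=s["ee_pos"][:2]-[.5843,.1309]; print("tcp block x",-.2015*v[0]+.979*v[1])
c=capture("wrist"); cv2.imwrite("pics/w4.png",c["color"])
E
```

```text
time: 5.42
ee_pos: [0.559, 0.0447, 0.2052]
eef_rot: [3.14, 0.001, 1.77]
contact_force: [1.3, -5.6, 3.3]
gripper_width: 1.002
tcp block x -0.07926530483058308
```

View pics/w4.png

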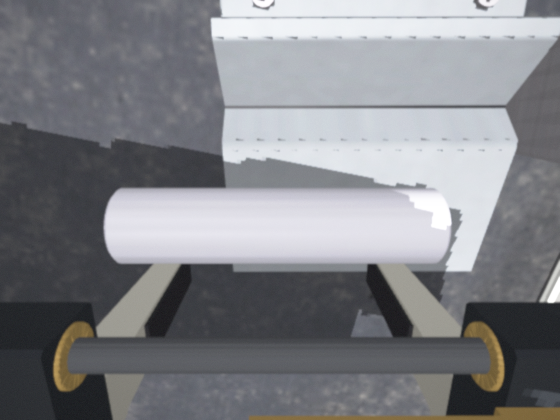

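```bash
python3 -m inch '[[[0.5,0,-0.12],[0,0,0]],[[0.5,0,-0.12],[0,0,0]],[[0.5,0,-0.12],[0,0,0]],[[0.5,0,-0.12],[0,0,0]],[[0.5,0,-0.12],[0,0,0]],[[0.5,0,-0.1],[0,0,0]],[[0.4,0,-0.05],[0,0,0]],[[0.4,0,0],[0,0,0]],[[0.4,0,0],[0,0,0]],[[0,0,0],[0,0,0]]]'
python3 - <<'E'
from toolrel import *
s=sense(); v=s["ee_pos"][:2]-[.5843,.1309]; print("tcp block x",-.2015*v[0]+.979*v[1])
c=capture("wrist"); cv2.imwrite("pics/w5.png",c["color"])
c=capture("side"); crop(c,200,170,340,290,4.2,"pics/sd5.png")
E
```

```text
time: 6.72
ee_pos: [0.5503, 0.0862, 0.2121]
eef_rot: [-3.141, -0.0, 1.771]
contact_force: [0.3, 0.0, 0.2]
gripper_width: 1.001
tcp block x -0.0368791615176052
```

View pics/w5.png

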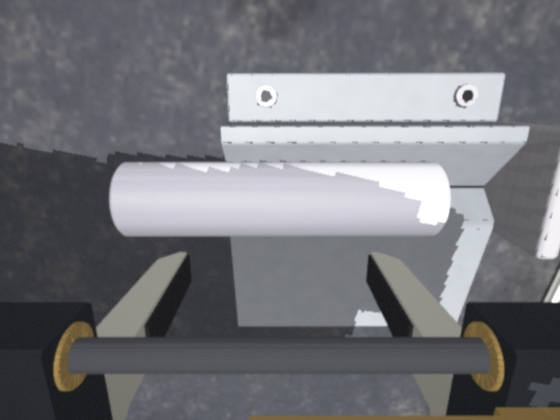

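View pics/sd5.png

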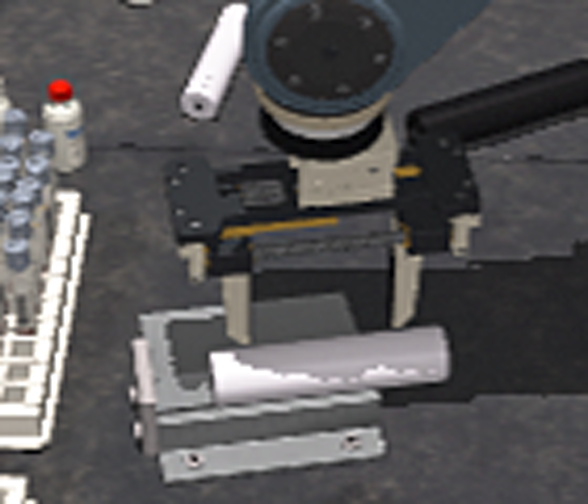

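The shaft is seated in the groove: its axis is parallel to the walls, and it sits below the wall line with no force on the tool. I'll back off, close the fingers and go round to the free end.

```bash
python3 -m inch '[[[-1,0,-0.5],[0,0,0]],[[0,-1,-1.5],[0,0,0]],[[0,-2,-1],[0,0,0]],[[0,-3,0],[0,0,0]],[[0,-3,0],[0,0,0]],[[1.5,-2.3,0],[0,0,0]],[[1.6,0,0],[0,0,0]],[[1.6,0,0],[0,0,0]],[[0,0,0],[0,0,0]]]' 0
python3 - <<'E'
from toolrel import *
s=sense(); v=s["ee_pos"][:2]-[.5843,.1309]; print("tcp block",-.2015*v[0]+.979*v[1],-.979*v[0]-.2015*v[1])
c=capture("wrist"); cv2.imwrite("pics/w6.png",c["color"])
c=capture("side"); crop(c,200,170,340,290,4.2,"pics/sd6.png")
E
```

```text
time: 7.95
ee_pos: [0.4329, 0.1008, 0.2423]
eef_rot: [3.141, 0.0, 1.772]
contact_force: [0.2, -0.4, -0.5]
gripper_width: 0.084
tcp block 0.001007212099878748 0.15425899870056564
```

View pics/w6.png

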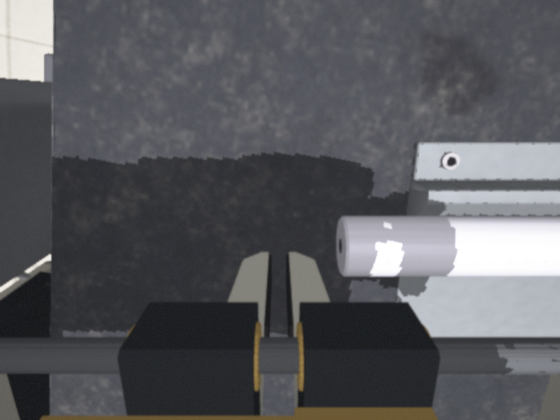

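View pics/sd6.png

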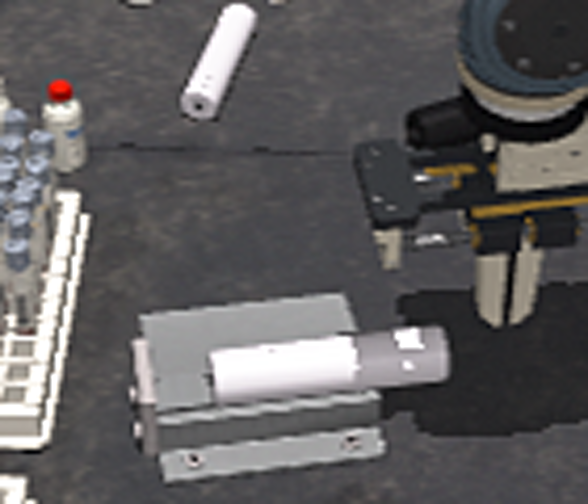

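```bash
python3 - <<'E'
from toolrel import *
c=capture("wrist")
for q in [(340,246),(345,216),(345,276)]:
    X=onz(c,*q,.0285); print(X.round(4),rel(X).round(2))
E
```

```text
[0.4688 0.1068 0.0285] [-0.02  3.67]
[0.4668 0.1259 0.0285] [1.89 3.86]
[0.4769 0.0879 0.0285] [-2.03  4.09]
```

The free end is 3.7 cm ahead along tool y and on line (x about 0). I'll lower to axis height and push.

```bash
python3 -m inch '[[[0,0,1.5],[0,0,0]],[[0,0,1.6],[0,0,0]],[[0,0,1],[0,0,0]],[[0,0.6,0],[0,0,0]],[[0,0.6,0],[0,0,0]],[[0,0.5,0],[0,0,0]],[[0,0.4,0],[0,0,0]],[[0,0.4,0],[0,0,0]],[[0,0.4,0],[0,0,0]],[[0,0.4,0],[0,0,0]]]'
python3 - <<'E'
from toolrel import *
s=sense(); v=s["ee_pos"][:2]-[.5843,.1309]; print("tcp block",-.2015*v[0]+.979*v[1],-.979*v[0]-.2015*v[1])
c=capture("wrist"); cv2.imwrite("pics/w7.png",c["color"])
E
```

```text
time: 9.35
ee_pos: [0.4643, 0.1062, 0.2011]
eef_rot: [-3.139, -0.0, 1.771]
contact_force: [-5.8, -0.4, 2.9]
gripper_width: 0.007
tcp block 3.613164097045207e-05 0.12246846638704391
```

View pics/w7.png

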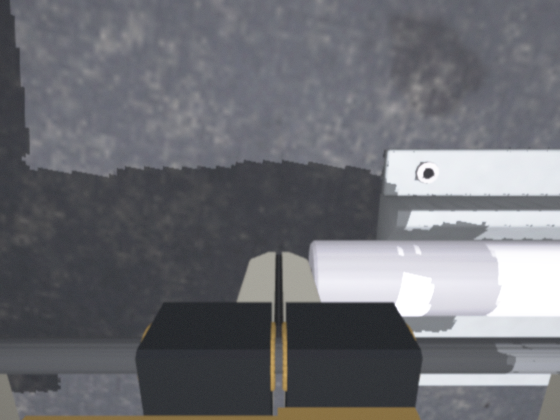

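The fingers are on the end face at (312,270) and pushing with about 6 N. I'll continue.

```bash
python3 -m inch '[[[0,0.4,0],[0,0,0]],[[0,0.4,0],[0,0,0]],[[0,0.4,0],[0,0,0]],[[0,0.4,0],[0,0,0]],[[0,0.3,0],[0,0,0]]]'
python3 -m inch '[[[0,0.2,0],[0,0,0]],[[0,0.15,0],[0,0,0]]]'
```

```text
time: 10.02
ee_pos: [0.4836, 0.1101, 0.2012]
eef_rot: [3.142, -0.0, 1.77]
contact_force: [-4.4, -0.4, 1.0]
gripper_width: 0.003
time: 10.28
ee_pos: [0.4869, 0.1107, 0.2012]
eef_rot: [-3.142, -0.0, 1.77]
contact_force: [-3.1, 0.7, 1.3]
gripper_width: -0.003
```

```bash
python3 - <<'E'
from toolrel import *
s=sense(); v=s["ee_pos"][:2]-[.5843,.1309]; print("tcp block",-.2015*v[0]+.979*v[1],-.979*v[0]-.2015*v[1])
c=capture("side"); crop(c,200,190,320,290,5,"pics/sd8.png")
c=capture("scene"); crop(c,190,210,310,310,5,"pics/sc8.png")
E
```

```text
tcp block -9.985423447632369e-05 0.09946052365084548
```

View pics/sc8.png

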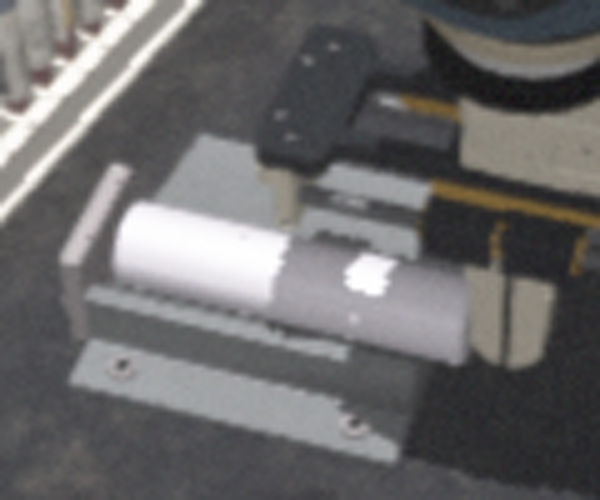

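View pics/sd8.png

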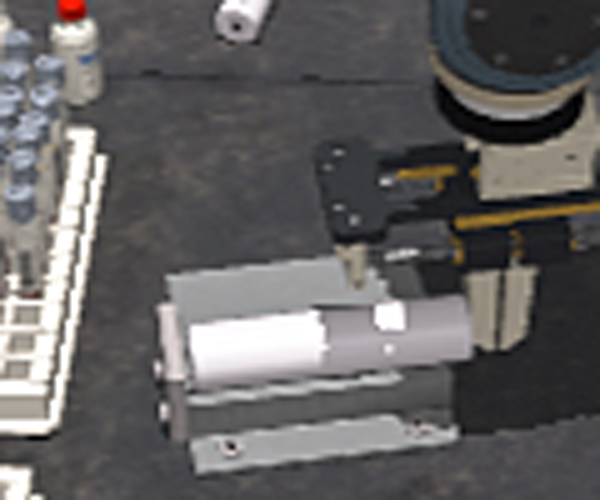

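```bash
python3 - <<'E'
from toolrel import *
X,e=tri(capture("scene"),(247.6,254.4),capture("side"),(271,247)); print(X,e,rel(X))
E
python3 -m inch '[[[0,0.1,0],[0,0,0]],[[0,0.1,0],[0,0,0]],[[0,0.1,0],[0,0,0]]]'
```

```text
[0.55812425 0.16103477 0.10300839] 0.0003136180123967207 [3.51833635 7.97875857]
time: 10.85
ee_pos: [0.4897, 0.1113, 0.2012]
eef_rot: [-3.142, 0.0, 1.77]
contact_force: [-3.1, 0.2, 0.0]
gripper_width: 0.006
```

```bash
for i in 1; do python3 -m inch '[[[0,0.1,0],[0,0,0]],[[0,0.1,0],[0,0,0]]]'; done; python3 -m inch '[[[0,0.1,0],[0,0,0]],[[0,0.1,0],[0,0,0]]]'
```

```text
time: 11.1
ee_pos: [0.4917, 0.1117, 0.2012]
eef_rot: [-3.142, -0.0, 1.77]
contact_force: [-3.6, -0.6, 0.5]
gripper_width: 0.003
time: 11.35
ee_pos: [0.4927, 0.1119, 0.201]
eef_rot: [-3.137, -0.0, 1.771]
contact_force: [-13.6, -3.7, 9.0]
gripper_width: 0.006
```

The force jumped from 3.5 N to 14 N and the tool stalled, so the shaft is on the stop. I'll confirm with a hold and a picture before retreating.

```bash
python3 -m inch '[[[0,0.05,0],[0,0,0]],[[0,0,0],[0,0,0]]]'; python3 - <<'E'
from toolrel import *
c=capture("side"); crop(c,210,225,310,295,6,"pics/sd9.png")
c=capture("scene"); crop(c,190,220,310,310,6,"pics/sc9.png")
E
```

```text
time: 11.6
ee_pos: [0.4928, 0.112, 0.2009]
eef_rot: [-3.136, -0.0, 1.771]
contact_force: [-14.9, -3.4, 8.9]
gripper_width: 0.007
```

View pics/sc9.png

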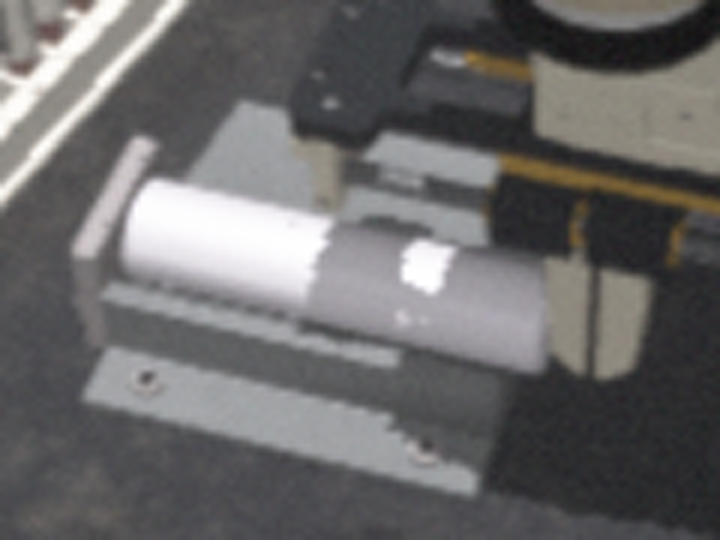

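View pics/sd9.png

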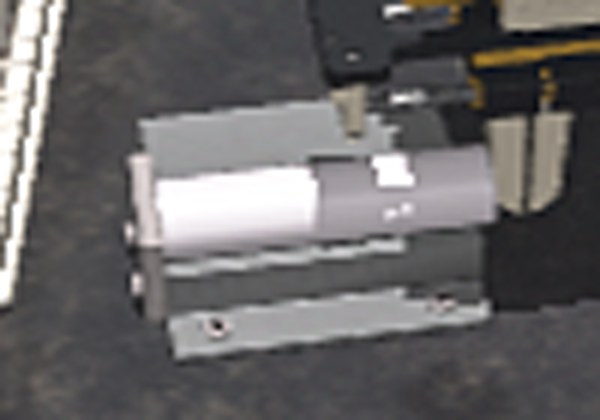

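The shaft is against the stop in the side view (crop 155,205), and pressing moves it no further. I'll take the hand away.

```bash
python3 -m inch '[[[0,-0.3,0],[0,0,0]],[[0,-1,0],[0,0,0]],[[0,-2,0],[0,0,0]],[[0,-2,-1],[0,0,0]],[[0,0,-4],[0,0,0]],[[0,0,-5],[0,0,0]],[[-5,0,-4],[0,0,0]],[[-5,0,0],[0,0,0]],[[-5,0,0],[0,0,0]],[[0,0,0],[0,0,0]]]'
python3 - <<'E'
from toolrel import *
a=capture("scene"); cv2.imwrite("pics/sc10.png",a["color"]);crop(a,190,220,310,310,6,"pics/sc10c.png")
b=capture("side"); crop(b,210,225,310,295,6,"pics/sd10.png")
E
```

```text
time: 12.95
ee_pos: [0.4718, -0.0465, 0.3405]
eef_rot: [3.14, 0.001, 1.767]
contact_force: [0.3, 0.2, -0.2]
gripper_width: 0.004
```

View pics/sc10.png

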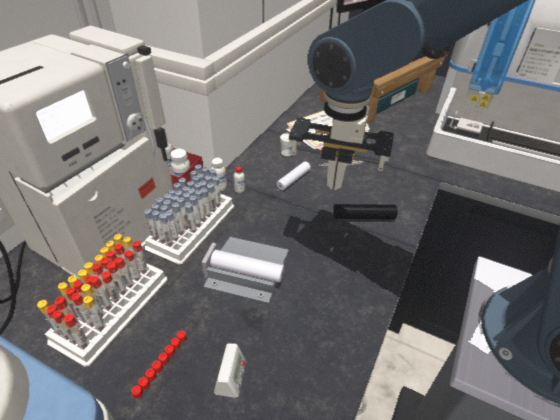

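View pics/sc10c.png

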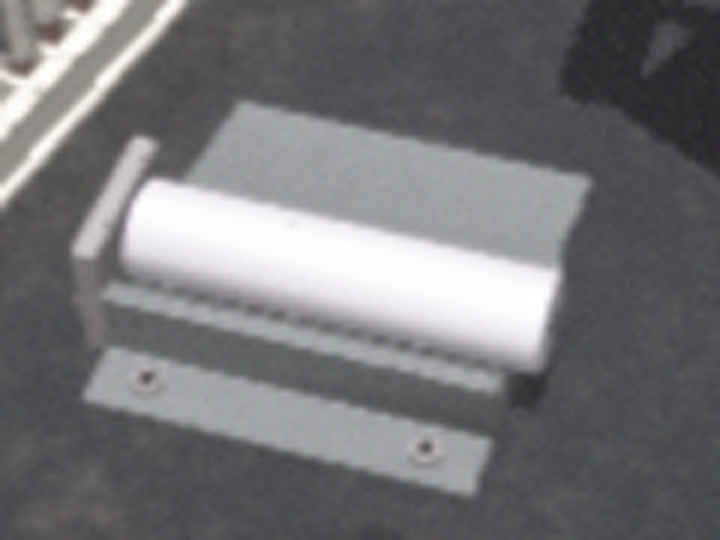

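View pics/sd10.png

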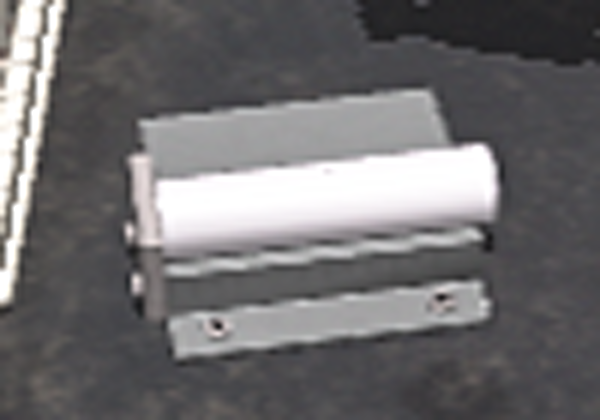

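```bash
python3 - <<'E'
from toolrel import *
a=capture("scene");b=capture("side"); w=lambda y,z:(.5843-.979*y,.1309-.2015*y,z)
for y in(.08,-.07):
    print(y,((proj(a,w(y,.0285))-[190,220]+.42)*6).round(),((proj(b,w(y,.0285))-[210,225]+.42)*6).round())
print(sense()["contact_force"].round(1)); close_job()
E
```

```text
0.08 [557. 319.] [487. 181.]
-0.07 [146. 224.] [156. 220.]
[ 0.5  0.5 -0.6]
the job is handed in; nothing more can be done
```

The shaft now lies seated in the V-block's groove, and as far as my checks show it touches the end stop. I handed the job in at about 13 s on the robot's clock.

**What I did:** I rolled the shaft along the bench, up the ramp and over the lip with the open fingertips behind it, never gripping or lifting it. I then closed the fingers, pushed the free end until it met the stop, and withdrew.

**Contact with the stop:** While the shaft slid, the push force was about 3 to 6 N. At the stop it jumped to about 15 N and the tool stalled.

**Last pictures:**
- **Position:** The shaft is in the groove with its far end at the stop. Both ends are within about 12 px of where I predicted in 6x-enlarged crops, which is about 2 px in the camera images.
- **Surroundings:** The robot is clear of everything, with no measurable force on the tool. The jar, timer and forceps looked undisturbed, judged by eye only. The forceps were partly hidden by the gripper in the last view.

**Where checks disagreed:**
- **Finger position:** With a nominal 17.5 mm finger thickness, the finger position at the stop put the free end at about y = 76 mm instead of 80 mm. I put this down to calibration and finger-size error.
- **Shaft height:** At the start, finding the shaft's height from two camera views came out wrong (about 34 mm instead of 18 mm). I used the known height above the bench instead.

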